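# Check the pedal travel of a cart brake and record it

## Task

Check the free travel of the cart brake on the test stand. Press its pedal down gently until it firms up, note where the needle stands, let the pedal come back up, and slide the marker on the scale to that place. Then press the pedal to firm once more to confirm that the needle meets the marker to within half a scale division (5 mm), and let go, leaving the marker there; do not force the pedal or disturb the wrench, spare wheel and oil bottle beside the stand.

Things in the scene. Friction and masses are not known exactly. Their poses are not given: they have to be found in the camera images.
- stand: Fixed stand: steel base 250 x 120 mm, grey brake housing 125 mm tall, black wheel at one end, upright scale plate above. Origin on the table right below the pedal's hinge; x along the scale from pedal end to wheel end (pedal at -x), z up; the scale faces -y. Scale plate 200 mm long (x -100 to 100), 6 mm thick at y = 16, rail on top up to z = 260; a graduation each 10 mm.
- pedal_pad (a point): Centre of the top of the pedal's rubber pad, 70 mm long (radially) x 60 mm wide (stand y) x 10 mm thick, 185 mm from the hinge. Moves with the pedal. At rest about 137 mm above the table, sloping up outwards by 0.2 rad; pressed by 0.4 rad it is about 73 mm lower and slopes down by 0.2.
- pedal (a joint): Pedal angle (rad): 0 at rest (up), grows as pressed down; sprung back. Hinge 90 mm above the stand's origin, along stand y. Free travel takes about 2 to 4 N at the pad; somewhere from 0.12 to 0.40 rad the hidden brake shoe bites and resistance rises steeply (several N per mm at the pad). 7 to 20 N held at the pad is firm; above 35 N damages the brake.
- needle_tip (a point): Tip of the black needle, a thin rod fixed to the pedal's hinge and standing up 147 mm from it in front of the scale. Leans to +x of the stand at rest (x = 29 mm) and swings to -x as the pedal is pressed.
- marker (a joint): Position of the marker along the scale (m): its x in the stand's frame, -0.075 to 0.075, 0 mid-scale. Stays where it is left; sliding takes 2.5 N.
- mark (a point): Lower tip of the marker's thin downward blade, just above the needle's arc (247 mm above the table). The needle meets the marker when this and the needle's tip have the same x in the stand's frame. Axes as the stand's.
- marker_grip (a point): Centre of the marker's upright grey grip block, 40 mm (stand x) x 14 mm (stand y) x 46 mm tall, 290 mm above the table, top at 313 mm; it is 14 mm to +y of the mark, at the same x. Can be pinched from above across its 14 mm or pushed on its end faces. Axes as the stand's.
- wrench: Loose steel wrench 170 mm long lying beside the stand: leave alone. Origin at its underside.
- wheel: Loose spare black cart wheel, 100 mm across, 35 mm thick, lying flat beside the stand: leave alone. Origin at its underside.
- oil: White oil bottle, 56 mm across, 130 mm tall, standing beside the stand: leave alone. Origin at its underside.

How it is judged:
By the outcome, as a careful person would: the job done as asked, in the order asked, and still so for the second after the job is handed in, with the robot touching nothing.
It also fails if it takes over 67 s, if anything falls off the work surface, if the arm or the gripper's body presses on something with over 40 N, if the wrist force passes 120 N, or if a joint passes its speed limit or range.

## Robot

A 7-joint arm with a two-finger parallel gripper is mounted at the origin on the work surface. World frame = base frame: x ahead of the robot, y to its left, z up, the work surface at z = 0. Lengths are in m, angles in rad, forces in N, time in s.
With the tool pointing down it reaches from about 0.425 to 1.025 m from the base axis. Payload 9.4 kg.
Tool frame: the origin (TCP) lies at the very end of the fingers, on their centre line; the grasp point (between the pads) lies 19 mm behind it; z points along the fingers, x is the direction in which the jaws open and shut, and the axes are right-handed (so a half turn about z gives the same grasp; the last joint's range is limited). The gripper opens to 85 mm and grips with 20 to 120 N. Pads are 22 mm wide; open, the fingers measure 114 mm over their backs; the gripper's body (76 mm by 85 mm) begins 54 mm behind the grasp point. The pads swing forward as they close: fully open they stand 13 mm farther back than shut.
Start: joints at [1.206, 0.599, -0.003, 1.599, 0.002, 0.943, -0.08], TCP at [0.206, -0.695, 0.231] pointing down, gripper open.
Joint ranges: [-2.57, 2.57], [-0.35, 1.97], [-1.29, 1.29], [0.11, 2.56], [-1.05, 4.19], [0.11, 1.86], [-2.63, 2.63]. Speed limits (rad/s): [2.22, 2.22, 3.01, 3.01, 3.14, 3.14, 3.14].

## Interface

Orientations are given as a 3x3 rotation matrix whose columns are the frame's x, y, z axes.
In Python, from cell import r, imaging, readout gives the robot as it stands. Calls block until the motion is done:
- r.goto(position, orientation): joint-space move of the TCP to a pose.
- r.move_linear(position, feed=0.15, rotation=None, contact_N=None): straight line of the TCP; rotation=None keeps the orientation; feed is the mean speed in m/s. With contact_N (N) it stops when the force on the tool has changed by that much, and returns True; else False.
- r.goto_joints(angles): joint-space move.
- r.command_gripper(opening, grasp_force=None): finger opening in m; grasp_force is the grip in N (None keeps the last); returns when the fingers have stopped.
- r.pause(seconds).
- r.ik(position, orientation): joint angles nearest the present ones, or None.
- imaging.read_camera(name): name is "scene" or "top" or "wrist"; returns a dict with "img" (384x512x3 uint8, red, green, blue), "z_map" (384x512 float32, m along the optical axis (not along the pixel's ray), 0 where there is no reading), "fx", "fy", "cx", "cy" (pixels), "R" (3x3) and "t" (3): a world point X has camera coordinates R X + t; the wrist camera has in their place "T_tool_cam" (4x4, takes a point from camera to tool coordinates, whose origin is the TCP and whose axes are the tool frame's). Camera axes: x right, y down, z forward; pixel columns grow to the right and rows downward; lengths in m; the calibration is good to about 2 mm. A picture is of the moment at which its call begins: read the wrist's pose just before it.
A pose or a line that the arm cannot do raises r.MotionError and nothing moves.
- r.sign_off(): hands the job in, once; it reports no verdict.
Readings, each from a call of its own:
- readout.read_t(): time.
- readout.read_joint_positions(): joint angles.
- readout.read_joint_vel(): joint speeds.
- readout.read_joint_efforts(): joint torques, N m.
- readout.read_position(): TCP position.
- readout.read_ee_rot(): TCP orientation.
- readout.read_contact_force(): force on the tool from outside, world axes, zero at the start.
- readout.read_ft_torque(): the same for the moment, N m.
- readout.read_grip_width(): finger opening in m.
Only numpy, scipy, OpenCV 4.12 (cv2) and the standard library are available. Lean on these libraries where they do the work, as an engineer would, in place of code of your own. Each camera call takes 0.05 s, during which the arm holds its last target.

## Working session

There is one attempt and no reset: what is moved stays moved. The work goes in short steps, each a Python script; the robot and the scene stay as the last script left them, time stands still between calls to the robot, and variables do not carry over. Pictures are saved under pics/ and viewed, and the job is handed in when it is done.

```bash
ls; mkdir -p pics; python3 - <<'E'
from cell import r, imaging, readout
import cv2, numpy as np
print(readout.read_t())
for n in ("scene","top"):
    d=imaging.read_camera(n)
    cv2.imwrite(f"pics/{n}0.png",d["img"][:,:,::-1]); np.savez(f"pics/{n}0.npz",**d)
    print(n,d["fx"],d["cx"],d["cy"],d["R"].round(3).tolist(),d["t"], "C",-d["R"].T@d["t"])
print(readout.read_contact_force(),readout.read_t())
E
```

```text
pics
0.0
scene 399.4926627398431 254.02154813583505 193.4414997869371 [[-0.207, 0.978, -0.001], [0.719, 0.152, -0.678], [-0.663, -0.141, -0.735]] [ 6.90400826e-04 -3.23015503e-01  1.50897780e+00] C [1.23341104 0.26147872 0.88976378]
top 423.1126835520872 250.78574025454023 195.47869471751503 [[-0.069, -0.998, -0.003], [-0.973, 0.068, -0.22], [0.22, -0.013, -0.976]] [0.17876873 0.59941888 0.87984702] C [0.40243569 0.14893458 0.99058368]
[0.09716654 0.28013427 0.14872197] 0.1
```

View pics/scene0.png

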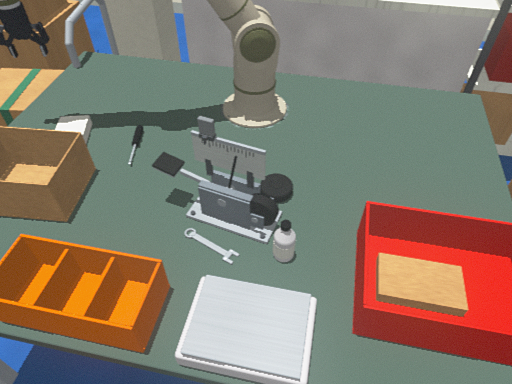

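View pics/top0.png

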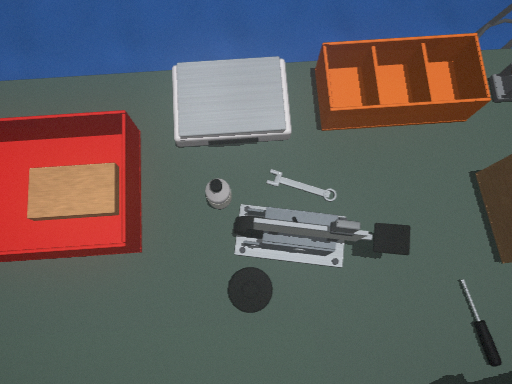

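The scene view shows the scale facing the scene camera with the needle at about (233,170). The grey marker is at the pedal end (207,128) and the pedal pad at (168,163). The wrench, bottle and wheel are around the base. Next I'll zoom in.

```bash
python3 - <<'E'
import cv2, numpy as np
s=cv2.imread("pics/scene0.png")[105:270,140:310]; t=cv2.imread("pics/top0.png")[160:320,210:420]
cv2.imwrite("pics/s0z.png",cv2.resize(s,None,fx=3.5,fy=3.5,interpolation=cv2.INTER_CUBIC))
cv2.imwrite("pics/t0z.png",cv2.resize(t,None,fx=3.5,fy=3.5,interpolation=cv2.INTER_CUBIC))
E
```

```text
(no output)
```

View pics/s0z.png

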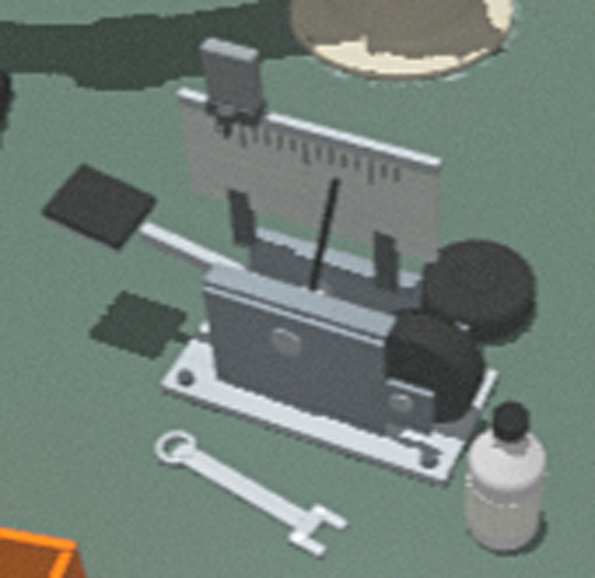

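View pics/t0z.png

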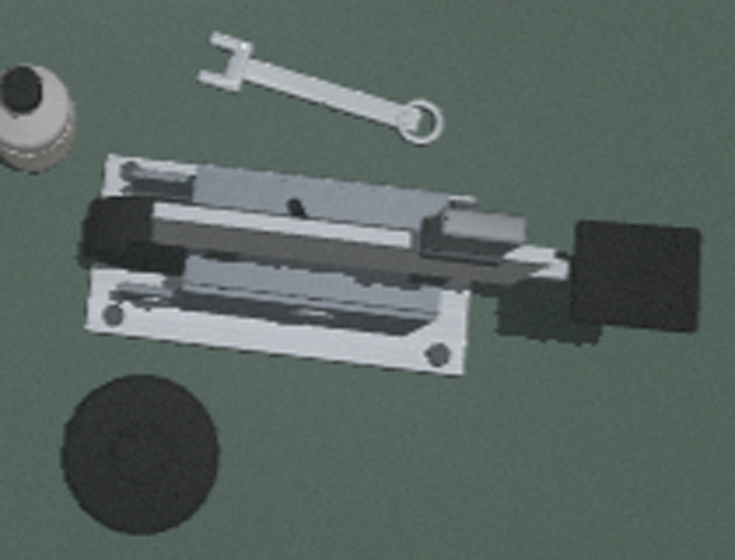

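```bash
cat > h.py <<'E'
import numpy as np, cv2
def load(n): return dict(np.load(n))
def ray(d,u,v,z):
    R,t=d["R"],d["t"]; C=-R.T@t
    w=R.T@np.array([(u-d["cx"])/d["fx"],(v-d["cy"])/d["fy"],1.0])
    return C+w*(z-C[2])/w[2]
def proj(d,X):
    p=d["R"]@np.asarray(X)+d["t"]; return d["fx"]*p[0]/p[2]+d["cx"], d["fy"]*p[1]/p[2]+d["cy"]
def pad_blob(d,near,box=40):
    img=d["img"]; g=img.max(2); m=(g<50).astype(np.uint8)
    n,l,st,c=cv2.connectedComponentsWithStats(m)
    k=min((i for i in range(1,n) if st[i,4]>150),key=lambda i:np.hypot(*(c[i]-near)))
    return st[k],c[k],l==k
E
python3 - <<'E'
from h import *
s=load("pics/scene0.npz"); t=load("pics/top0.npz")
zs=lambda u,v:(140+u/3.5,105+v/3.5); zt=lambda u,v:(210+u/3.5,160+v/3.5)
a=ray(s,*zs(180,92),.26); b=ray(s,*zs(440,162),.26); print("rail scene",a,b,np.linalg.norm(a-b))
c=ray(t,*zt(154,205),.26); e=ray(t,*zt(410,236),.26); print("rail top back/front edge",c,e)
c=ray(t,*zt(152,218),.26); e=ray(t,*zt(410,246),.26); print("rail top robotside edge",c,e)
for n,d,near in(("s",s,(168,163)),("t",t,(391,239))):
    st,c,m=pad_blob(d,near); print(n,st,c,ray(d,*c,.137))
    cnt=max(cv2.findContours(m.astype(np.uint8),0,1)[0],key=cv2.contourArea)
    print(cv2.minAreaRect(cnt))
# base corners top z~.012
B=[ray(t,*zt(*p),.012) for p in((107,154),(86,331),(464,375))]
print(np.array(B),np.linalg.norm(B[0]-B[1]),np.linalg.norm(B[1]-B[2]))
# marker top
M=[ray(t,*zt(*p),.313) for p in((443,211),(526,216),(526,238),(440,233))]; print("mk",np.array(M),np.mean(M,0))
M=[ray(s,*zs(*p),.313) for p in((203,40),(259,52))]; print("mkS",np.array(M))
# plate depth pts
for d in (t,):
    pass
# plate from scene depth
R,tt=s["R"],s["t"]
P=[]
for u in range(195,262):
    for v in range(132,180):
        z=s["z_map"][v,u]
        if z>0:
            X=R.T@(np.array([(u-s["cx"])/s["fx"]*z,(v-s["cy"])/s["fy"]*z,z])-tt)
            if .18<X[2]<.255: P.append(X)
P=np.array(P); print(len(P))
for _ in range(4):
    A=np.c_[P[:,1],np.ones(len(P))]; k=np.linalg.lstsq(A,P[:,0],rcond=None)[0]; res=P[:,0]-A@k; P=P[abs(res-np.median(res))<max(2*np.median(abs(res-np.median(res))),.001)]
print("plate x=%.4f*y+%.4f"%tuple(k),len(P),res.std(),P[:,1].min(),P[:,1].max())
E
```

```text
rail scene [ 0.48994643 -0.05695549  0.26      ] [0.52576607 0.13935426 0.26      ] 0.19955091366075553
rail top back/front edge [0.52518399 0.13675823 0.26      ] [0.50083362 0.01092327 0.26      ]
rail top robotside edge [0.51870551 0.13821435 0.26      ] [0.49585693 0.01146446 0.26      ]
s [   0    3   49   54 1046] [19.93403442 27.80210325] [-0.16216863 -1.03007082  0.137     ]
((22.85643768310547, 29.064355850219727), (52.23945236206055, 48.259307861328125), 84.2894058227539)
t [373 223  37  32 827] [392.28778718 238.87061669] [ 0.48515349 -0.14097963  0.137     ]
((390.90521240234375, 238.530029296875), (36.23406219482422, 29.21625328063965), 4.23639440536499)
[[ 0.60378157  0.16179621  0.012     ]
 [ 0.48634318  0.18306862  0.012     ]
 [ 0.44090865 -0.0611543   0.012     ]] 0.11934945167261506 0.24841322568101964
mk [[ 0.50424142  0.00444936  0.313     ]
 [ 0.49926803 -0.03354147  0.313     ]
 [ 0.48908519 -0.03225691  0.313     ]
 [ 0.49412851  0.0069894   0.313     ]] [ 0.49668079 -0.01358991  0.313     ]
mkS [[ 0.49530253 -0.0323515   0.313     ]
 [ 0.5003743   0.00875924  0.313     ]]
1423
plate x=0.1921*y+0.5016 855 0.0006732195886852275 -0.05634883776677315 0.1291041333127653
```

```bash
cat >> h.py <<'E'
ex=np.array([.1838,.983,0]); ex/=np.linalg.norm(ex); ey=np.array([-ex[1],ex[0],0]); ez=np.array([0,0,1.])
O=np.array([.520,.0375,0])
def S(x,y,z): return O+ex*x+ey*y+ez*z
def tool(sg):
    x=ey*sg; z=-ez; return np.c_[x,np.cross(z,x),z]
PADP=np.array([.487,-.140,0])
E
python3 - <<'E'
from h import *
from cell import r, imaging, readout
print(readout.read_ee_rot().round(2).tolist())
s=load("pics/scene0.npz")
print("brown box pts",ray(s,92,167,.08),ray(s,0,127,.08),"needle",proj(s,S(.029,0,.235)),"mark",proj(s,S(-.054,0,.247)))
for sg in(1,-1):
    for p in(PADP+ez*.2,PADP+ez*.05,S(-.054,.014,.28),S(-.054,.014,.37),S(.02,.014,.37)):
        q=r.ik(p,tool(sg)); print(sg,p.round(3),None if q is None else np.round(q,2))
E
```

```text
[[0.28, -0.96, -0.0], [-0.96, -0.28, 0.0], [-0.0, 0.0, -1.0]]
brown box pts [ 0.49726894 -0.38208245  0.08      ] [ 0.38498937 -0.76596567  0.08      ] needle (np.float64(236.11740927940974), np.float64(154.7864339374164)) mark (np.float64(205.45453236308262), np.float64(142.59701065330566))
1 [ 0.487 -0.14   0.2  ] [-0.54  0.63  1.12  2.16 -0.79  0.84 -2.25]
1 [ 0.487 -0.14   0.05 ] [-0.08  0.67  0.36  2.25 -0.74  0.33 -2.4 ]
1 [ 0.496 -0.013  0.28 ] [ 0.71  0.45 -1.09  2.01  0.48  0.97  2.33]
1 [ 0.496 -0.013  0.37 ] [ 0.76  0.33 -1.09  1.89  0.32  1.12  2.5 ]
1 [0.51 0.06 0.37] [ 0.59  0.36 -1.09  1.85  0.35  1.14  2.33]
-1 [ 0.487 -0.14   0.2  ] [ 0.44  0.41 -0.37  2.11  0.23  0.67 -0.27]
-1 [ 0.487 -0.14   0.05 ] [ 0.3   0.64 -0.19  2.22  0.39  0.3  -0.41]
-1 [ 0.496 -0.013  0.28 ] [ 0.28  0.3  -0.47  2.03  0.18  0.85 -0.47]
-1 [ 0.496 -0.013  0.37 ] [ 0.36  0.21 -0.54  1.9   0.12  1.06 -0.42]
-1 [0.51 0.06 0.37] [ 0.23  0.24 -0.57  1.87  0.15  1.07 -0.58]
```

```bash
python3 - <<'E'
from h import *
from cell import r, imaging, readout
r.command_gripper(0.0)
p=readout.read_position(); r.move_linear([p[0],p[1],.30],feed=.2)
r.goto(PADP+ez*.24,tool(-1))
print(readout.read_t(),readout.read_position(),readout.read_contact_force())
d=imaging.read_camera("scene"); cv2.imwrite("pics/s1.png",cv2.resize(d["img"][90:240,110:320,::-1],None,fx=3.5,fy=3.5,interpolation=cv2.INTER_CUBIC))
d=imaging.read_camera("top"); cv2.imwrite("pics/t1.png",cv2.resize(d["img"][120:320,250:470,::-1],None,fx=2.5,fy=2.5,interpolation=cv2.INTER_CUBIC))
E
```

```text
3.5917 [ 0.48705486 -0.14113472  0.23997542] [-0.09340558  0.64224456  0.17475344]
```

View pics/s1.png

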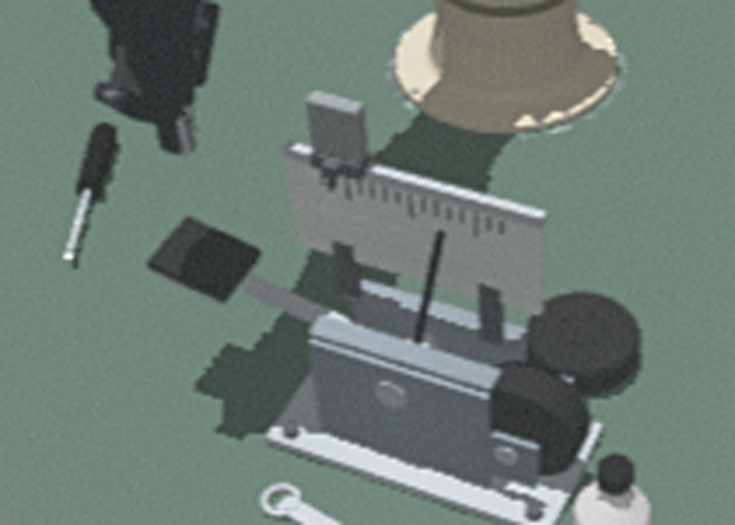

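View pics/t1.png

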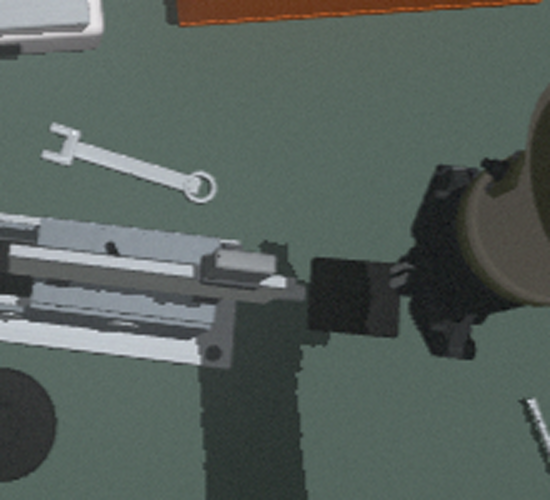

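```bash
cat >> h.py <<'E'
def press(r,readout,imaging,tag,N=11.0):
    r.move_linear(PADP+ez*.146,feed=.12); r.pause(.15)
    f0=readout.read_contact_force()
    hit=r.move_linear(PADP+ez*.052,feed=.02,contact_N=N)
    f1=readout.read_contact_force()-f0; r.pause(.4); f2=readout.read_contact_force()-f0
    p=readout.read_position(); d=imaging.read_camera("scene"); np.savez(f"pics/{tag}.npz",**d)
    print(hit,"f",f1,f2,"p",p,"t",readout.read_t()); return d,f0
def needle(d):
    """line fit of dark pixels in front of plate; returns tip in stand x"""
E
python3 - <<'E'
from h import *
from cell import r, imaging, readout
print(proj(load("pics/scene0.npz"),[.487,-.141,.24]))
d,f0=press(r,readout,imaging,"press1")
cv2.imwrite("pics/p1.png",cv2.resize(d["img"][90:240,110:320,::-1],None,fx=3.5,fy=3.5,interpolation=cv2.INTER_CUBIC))
E
```

```text
(np.float64(161.5011507818921), np.float64(132.50046408102858))
True f [-0.31654789  0.21306129  9.51147733] [0.5437705  0.11438098 8.66088322] p [ 0.48695797 -0.14033252  0.09555813] t 7.7667
```

View pics/p1.png

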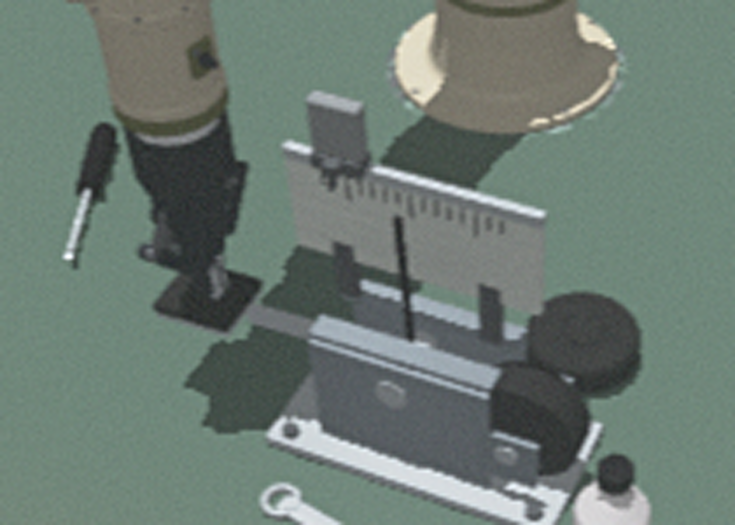

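```bash
cat >> h.py <<'E'
def onplane(d,u,v,y):
    R,t=d["R"],d["t"]; C=-R.T@t; w=R.T@np.array([(u-d["cx"])/d["fx"],(v-d["cy"])/d["fy"],1.0])
    X=C+w*((O@ey+y-C@ey)/(w@ey)); q=X-O; return q@ex,q@ez
def needle(d,y=0.):
    g=d["img"].max(2).astype(float); P=[]
    for v in range(150,188):
        # search window in stand coords
        us=np.arange(205,260); xz=np.array([onplane(d,u,v,y) for u in us])
        ok=(abs(xz[:,0])<.034)&(xz[:,1]>.17)&(xz[:,1]<.232)
        if ok.sum()<8: continue
        row=g[v,us[0]:us[-1]+1]; w=np.clip(np.median(row[ok])-25-row,0,None)*ok
        if w.sum()<25: continue
        c=us[np.argmax(w)]; sel=abs(us-c)<=2; u=(us*w*sel).sum()/(w*sel).sum()
        P.append(onplane(d,u,v,y))
    P=np.array(P); k=np.polyfit(P[:,1],P[:,0],1)
    res=P[:,0]-np.polyval(k,P[:,1]); P=P[abs(res)<.002]; k=np.polyfit(P[:,1],P[:,0],1)
    a=np.arctan(k[0]); # direction
    z=.09+.147*np.cos(a)
    return np.polyval(k,z),np.polyval(k,.09),a,len(P)
E
python3 - <<'E'
from h import *
print("rest",needle(load("pics/scene0.npz"))); print("p1",needle(load("pics/press1.npz")))
from cell import r, imaging, readout
p=readout.read_position(); r.move_linear([p[0],p[1],p[2]-.0007],feed=.01); r.pause(.6)
print(readout.read_contact_force(),readout.read_position(),readout.read_t())
d=imaging.read_camera("scene"); np.savez("pics/press1b.npz",**d); print("p1b",needle(d))
d=imaging.read_camera("scene"); print("p1c",needle(d)); 
E
```

```text
rest (np.float64(0.027824794058738653), np.float64(-0.0013663272403378925), np.float64(0.19990789044524662), 16)
p1 (np.float64(-0.0071714835208313565), np.float64(-0.00013406680450309127), np.float64(-0.047891888740959225), 17)
[-1.89080436 -2.2696613  10.39670608] [ 0.48701109 -0.14035705  0.09515922] 8.6167
p1b (np.float64(-0.007562634762579694), np.float64(4.615978416049743e-05), np.float64(-0.051783647391149906), 17)
p1c (np.float64(-0.007687849307580557), np.float64(0.001010942917286396), np.float64(-0.05921004797293409), 17)
```

```bash
python3 - <<'E'
from h import *
from cell import r, imaging, readout
r.move_linear(PADP+ez*.15,feed=.05); r.move_linear(PADP+ez*.37,feed=.2)
d=imaging.read_camera("scene"); print("released",needle(d))
r.command_gripper(0.045)
r.goto(S(-.054,.014,.37),tool(-1)); 
r.move_linear(S(-.054,.014,.325),feed=.1)
d=imaging.read_camera("scene"); cv2.imwrite("pics/s2.png",cv2.resize(d["img"][70:220,110:320,::-1],None,fx=3.5,fy=3.5,interpolation=cv2.INTER_CUBIC))
T=imaging.read_camera("top"); cv2.imwrite("pics/t2.png",cv2.resize(T["img"][120:320,250:470,::-1],None,fx=2.5,fy=2.5,interpolation=cv2.INTER_CUBIC))
w=imaging.read_camera("wrist"); cv2.imwrite("pics/w2.png",w["img"][:,:,::-1]); np.savez("pics/w2.npz",**w)
print(readout.read_t(),readout.read_position(),readout.read_contact_force(),S(-.054,.014,.325))
print(w["T_tool_cam"].round(3))
E
```

```text
released (np.float64(0.02789500227347291), np.float64(-0.0016391761934373833), np.float64(0.20228961036543763), 16)
13.0917 [ 0.4967245  -0.01310559  0.32566295] [-0.90303416  0.28041962  0.22216304] [ 0.49631365 -0.013007    0.325     ]
[[ 1.    -0.     0.    -0.001]
 [ 0.     0.965  0.263 -0.066]
 [-0.    -0.263  0.965 -0.143]
 [ 0.     0.     0.     1.   ]]
```

View pics/s2.png

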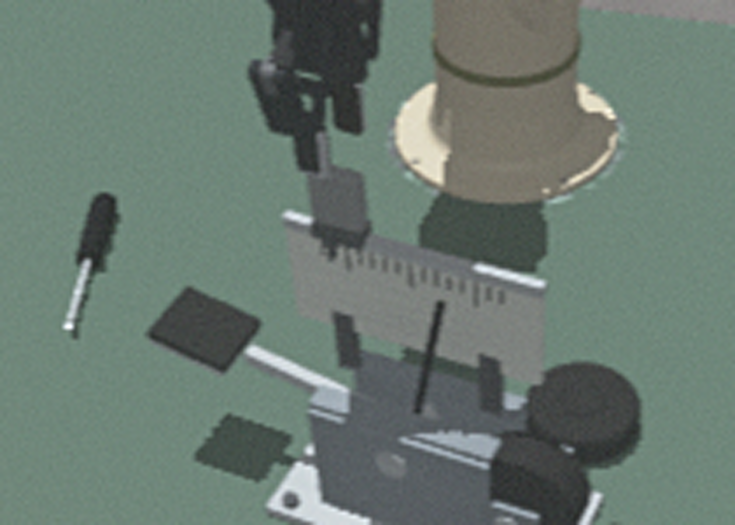

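View pics/w2.png

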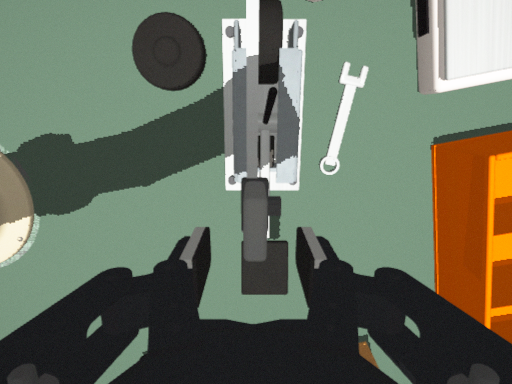

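The released needle is back at its rest position. The wrist picture shows the grip block (u 243–268) centred between the fingers (midpoint about 255), so I'll pinch and slide.

```bash
cat >> h.py <<'E'
def crop(d,f,y0=90,y1=240,x0=110,x1=320,k=3.5):
    cv2.imwrite(f,cv2.resize(d["img"][y0:y1,x0:x1,::-1],None,fx=k,fy=k,interpolation=cv2.INTER_CUBIC))
E
python3 - <<'E'
from h import *
from cell import r, imaging, readout
print(r.move_linear(S(-.054,.014,.283),feed=.08,contact_N=8))
f0=readout.read_contact_force()
r.command_gripper(0.0,grasp_force=30); r.pause(.2)
f=readout.read_contact_force(); print("w",readout.read_grip_width(),(f-f0)@np.c_[ex,ey,ez],readout.read_position())
p=readout.read_position()
d=imaging.read_camera("scene"); np.savez("pics/g0.npz",**d)
r.move_linear(p+ex*.0470,feed=.04); r.pause(.2)
f=readout.read_contact_force(); print("w",readout.read_grip_width(),(f-f0)@np.c_[ex,ey,ez],readout.read_position()-p)
d=imaging.read_camera("scene"); np.savez("pics/g1.npz",**d); crop(d,"pics/g1.png",100,190,150,290,5.5)
w=imaging.read_camera("wrist"); cv2.imwrite("pics/gw1.png",w["img"][:,:,::-1])
print(readout.read_t())
E
```

```text
False
w 0.013493079551039778 [-0.57222659 -5.03160199 -0.28110302] [ 0.49788822 -0.01320079  0.28367836]
w 0.01386511677401883 [ 0.47739444 -5.08321751 -1.83429211] [8.83161900e-03 4.64560324e-02 1.19521472e-05]
16.0167
```

View pics/g1.png

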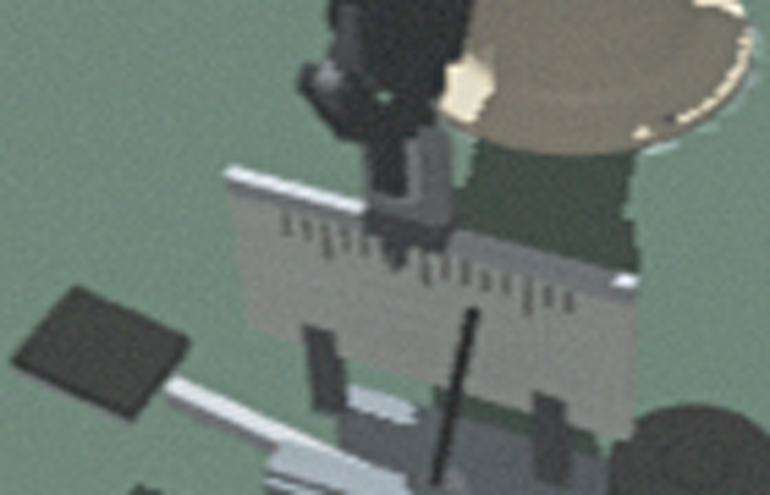

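```bash
python3 - <<'E'
from h import *
d=load("pics/g1.npz")
print(onplane(d,150+398/5.5,100+270/5.5,0))
for n in("scene0","g1"):
    d=load(f"pics/{n}.npz"); c=205.5 if n=="scene0" else 222.4
    g=d["img"].max(2)
    for v in range(138,153): print(n,v,g[v,int(c)-9:int(c)+10])
d=load("pics/press1b.npz"); x,_,a,_=needle(d); print(x, proj(d,S(x,0,.237)),proj(d,S(x,0,.247)))
E
```

```text
(np.float64(-0.007912837687311545), np.float64(0.24109957593031195))
scene0 138 [133 130 130 120 116  97  70  74  72  78  72  62  63  67  65  71  71  65
  89]
scene0 139 [132 134 130 138 131 109  75  65  65  60  62  69  74  60  70  67  66  69
  90]
scene0 140 [130 129 131 134 138 112  83  77  69  71  88 110  95  73  73  67  68  75
 106]
scene0 141 [132 130 131 129 131 112 110 106  66  68 108 135 111 108 124 105  87 100
 123]
scene0 142 [127 126 130 131 131 114 101  94  62  69 107 137 119 110 131 126 102 109
 136]
scene0 143 [128 131 130 132 126 135 125 114  72  83 117 130 110  99 123 133 111 109
 133]
scene0 144 [129 130 129 128 127 129 130 121  98 109 130 130 112  95 120 134 107 107
 131]
scene0 145 [128 132 130 131 134 130 129 131 133 128 132 125 118  97 108 131 110 112
 131]
scene0 146 [132 129 131 133 130 131 130 133 131 134 131 130 120 100 113 131 129 129
 131]
scene0 147 [132 135 133 131 128 130 128 127 131 129 132 133 131 118 121 129 131 130
 128]
scene0 148 [132 131 131 133 132 127 133 129 130 130 129 128 132 134 128 132 128 133
 129]
scene0 149 [127 130 129 133 134 132 133 1
[... 1059 characters left out ...]
117 135 106 104 124 111 101
 108]
g1 147 [127 131 135 129 133 132 116  96  83  68  74 115 134 114 108 134 134 109
 103]
g1 148 [131 128 133 127 129 134 131 117  88  79 102 121 132 111  97 119 135 104
 102]
g1 149 [133 132 130 134 132 134 126 124 109 112 131 134 131 110  95 122 135 102
 104]
g1 150 [134 132 134 133 133 130 132 133 130 130 135 133 131 110  89 118 131 109
 110]
g1 151 [133 135 130 126 129 129 132 130 134 133 133 130 131 123  96 114 129 128
 127]
g1 152 [133 133 130 131 132 130 129 128 129 129 130 130 128 130 123 121 132 132
 129]
-0.007562634762579694 (np.float64(222.58981320242196), np.float64(150.3880792904484)) (np.float64(222.35031659133298), np.float64(147.29786365742768))
```

```bash
python3 - <<'E'
from h import *
from cell import r, imaging, readout
p=readout.read_position()
r.move_linear(p+ex*.0009,feed=.01); r.pause(.3)
r.command_gripper(0.045); 
p=readout.read_position(); r.move_linear([p[0],p[1],.375],feed=.12)
d=imaging.read_camera("scene"); np.savez("pics/m2.npz",**d); crop(d,"pics/m2.png",100,190,150,290,5.5)
g=d["img"].max(2)
for v in range(144,151): print(v,g[v,213:232])
r.goto(PADP+ez*.33,tool(-1)); r.command_gripper(0.0)
r.move_linear(PADP+ez*.18,feed=.15)
print(readout.read_t(),readout.read_contact_force())
E
```

```text
144 [102 132 115  99 122 125 102  67  70  66  64  69  72  73  65  71  65  66
  77]
145 [112 134 114 102 122 136 106  79  77  70  72  88 108  96  71  76  70  71
 102]
146 [131 128 120 107 119 132 109  88  85  66  75 110 132 109 106 121 108  91
 107]
147 [131 131 133 129 136 135 115 106  95  62  84 117 135 115 109 132 132 108
 109]
148 [129 132 131 129 131 130 131 119  95  70  94 124 134 116  97 120 132 104
 105]
149 [129 130 132 130 131 131 131 129 111 102 120 133 133 109  93 120 127 108
 102]
150 [132 135 129 131 132 130 136 132 131 132 130 133 127 109  96 118 130 114
 109]
20.3583 [-0.1217841   0.18573852  0.05750695]
```

View pics/m2.png

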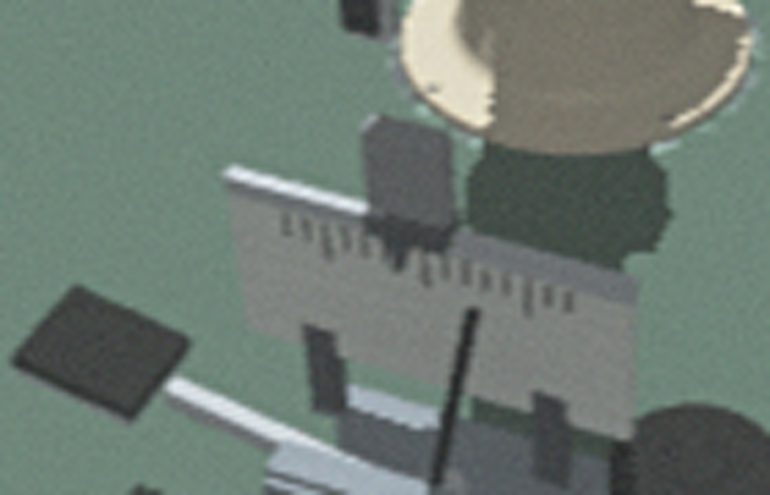

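The mark is freestanding, with its tip at about (222.1, 148). Now the confirming press.

```bash
python3 - <<'E'
from h import *
from cell import r, imaging, readout
d,f0=press(r,readout,imaging,"press2")
p=readout.read_position(); r.move_linear([p[0],p[1],p[2]-.0007],feed=.01); r.pause(.6)
print(readout.read_contact_force()-f0,readout.read_position(),readout.read_t())
d=imaging.read_camera("scene"); np.savez("pics/press2b.npz",**d); print("p2",needle(d))
crop(d,"pics/p2.png",100,190,150,290,5.5)
x,_,a,_=needle(d); print(proj(d,S(x,0,.237)),proj(d,S(x,0,.243)), onplane(d,222.1,148.5,0))
E
```

```text
True f [-0.74438972 -0.80331825  9.03850317] [-0.66192168 -1.29664737  8.15028553] p [ 0.48698788 -0.14034091  0.09556693] t 23.9333
[-0.93149707 -1.17200466 11.17547469] [ 0.4869871  -0.1403268   0.09514767] 24.7833
p2 (np.float64(-0.007457800565835156), np.float64(-7.271448011379137e-05), np.float64(-0.050259838004525915), 17)
(np.float64(222.628147874996), np.float64(150.39882879334095)) (np.float64(222.4850480782092), np.float64(148.55024527003619)) (np.float64(-0.008518944448206226), np.float64(0.24281093522239172))
```

View pics/p2.png

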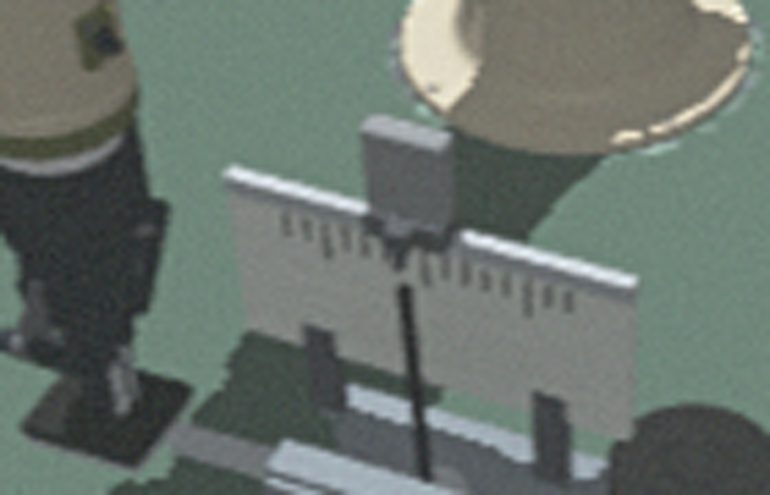

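The needle's tip (zoom 404,288) stands directly under the blade (zoom 399,265), about 1 mm off. Now I'll release and check with the top view too.

```bash
python3 - <<'E'
from h import *
from cell import r, imaging, readout
r.move_linear(PADP+ez*.15,feed=.05); r.move_linear(PADP+ez*.30,feed=.2); r.pause(.5)
d=imaging.read_camera("scene"); print("rest",needle(d)); crop(d,"pics/end.png",90,260,140,310,3.4)
t=imaging.read_camera("top"); crop(t,"pics/endt.png",150,320,200,420,3.5)
print(readout.read_t(),readout.read_contact_force())
E
```

```text
rest (np.float64(0.028001336387238996), np.float64(-0.0022056581387194137), np.float64(0.20696411939504417), 16)
27.5833 [-0.21772011  0.19999614  0.26471306]
```

View pics/end.png

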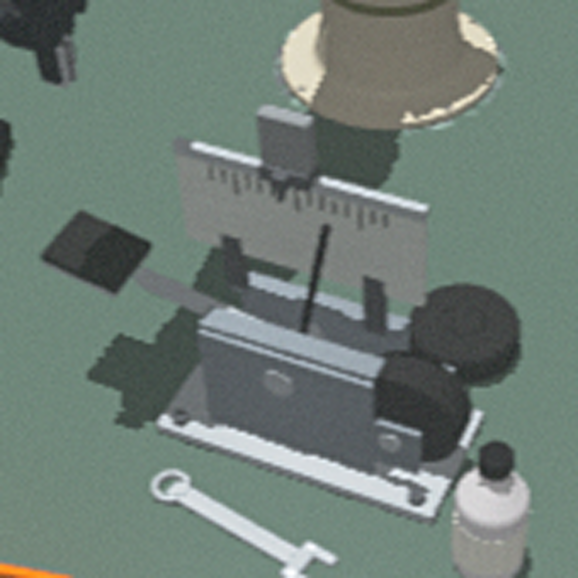

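View pics/endt.png

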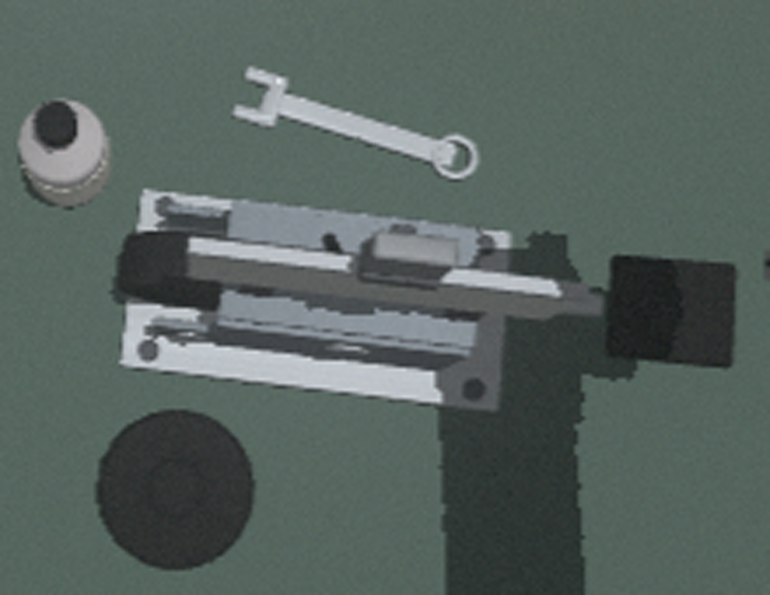

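The pedal is up, the needle is at rest, and the marker has stayed where it was set. The wrench, wheel and bottle haven't moved, and the gripper is clear of everything.

```bash
python3 -c "
from cell import r
r.sign_off()"
```

```text
the job is handed in; nothing more can be done
```

The brake check is finished and handed in. On the second press the needle met the marker to about 1 mm, against the 5 mm allowed.

- **First press:** I pressed the pedal gently to firm, about 10 N held. The scene camera put the needle at about x = -7.6 mm on the scale. I then let the pedal come back up.
- **Marker:** I pinched it from above and slid it about 48 mm to that place. The camera then put its tip at about x = -8.5 mm.
- **Confirming press:** I pressed to firm again, about 11 N held. The needle read -7.5 mm, directly under the blade in the picture.
- **After letting go:** the needle returned to its rest position, the marker stayed put, and the wrench, spare wheel and oil bottle hadn't moved. The robot was touching nothing, and the last clock reading was 27.6 s.

Two small disagreements showed up:
- **Needle offset:** my camera measurements read the needle about 1 mm low at rest, 28 mm instead of 29. The same offset should apply to both the needle and the mark, so it should not affect the comparison.
- **Final adjustment:** a 0.9 mm correction of the marker was barely visible in the picture, so about 1 mm of difference remains.

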